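Find the free bays by touch and store two battery packs

ROBOT

A 6-joint arm with a two-finger parallel gripper is mounted at the origin on the work surface. World frame = base frame: x ahead of the robot, y to its left, z up, the work surface at z = 0. Lengths are in m, angles in rad, forces in N, time in s.
With the tool pointing down it reaches from about 0.25 to 0.8 m from the base axis. Payload 3.9 kg.
Tool frame: the origin (TCP) lies between the finger pads; the fingertips stand 14 mm ahead of it and the grasp point (between the pads) lies 5 mm behind it; z points along the fingers, y is the line along which they close (so a half turn about z gives the same grasp; the last joint's range is limited). The gripper opens to 85 mm and grips with 20 to 120 N. Pads are 22 mm wide; open, the fingers measure 114 mm over their backs; the gripper's body (76 mm by 85 mm) begins 54 mm behind the grasp point. The pads swing forward as they close: fully open they stand 13 mm farther back than shut.
Start: joints at [1.257, 0.26, -0.138, 1.173, 0, 1.571], TCP at [0.162, 0.499, 0.22] pointing down, gripper open.
Joint ranges: [-2.78, 2.78], [-0.83, 1.72], [-1.28, 1.37], [-1.9, 2.12], [-1.57, 1.48], [-3.14, 3.14]. Speed limits (rad/s): [2.57, 2.57, 3.14, 3.14, 3.14, 3.14].

INTERFACE

Orientations are given as a 3x3 rotation matrix whose columns are the frame's x, y, z axes.
In Python, from station import r gives the robot as it stands.
- The arm moves only by the tool play_rows, never from a script. Its argument "steps" is one flat list of numbers, 7 for each row, row after row: the opening, from 0 (shut) to 1 (fully open), then the shift along the tool's x, y, z as a fraction of full scale, then the turn, a rotation vector about the tool's x, y, z as a fraction of full scale. A call has 1 to 20 rows; each row shifts and turns the commanded pose from where the row before left it, along the tool's axes as they then stand; what a row does not reach is not made up. Full scale, the value 1, is 500 mm for a shift and 5 degrees for a turn. A row lasts 1/12 s, in which the tool goes at most 41.7 mm and 7.16 degrees, less where a joint would pass 70% of its speed; a pose out of reach is approached as far as the arm can. A call with a number of a shift or a turn outside -1 to 1 is refused whole. A call with a gripper value outside its range is refused whole. The fingers move at their own pace and stop on an object; the grip force is fixed at half the most. Time passes only in rows, so rows that do not move let the fingers close. It gives the time, the measured TCP pose, the force, the opening and the grip force at its end, in the units of the state.
- r.observe(): the state, without advancing time (a new reading comes with each control period).
- r.grab_frame(name): name is "scene" or "top" or "wrist"; returns a dict with "frame" (480x640x3 uint8, blue, green, red), "fx", "fy", "cx", "cy" (pixels), "R" (3x3) and "t" (3): a world point X has camera coordinates R X + t; the wrist camera has in their place "mount" (4x4, takes a point from camera to tool coordinates, whose origin is the TCP and whose axes are the flange's). Camera axes: x right, y down, z forward; pixel columns grow to the right and rows downward; lengths in m; the calibration is good to about 2 mm. A picture is of the moment at which its call begins: read the wrist's pose just before it. There is no depth.
- r.sign_off(): hands the job in; it is judged then, once.
The state is a dict: "clock": time; "q": joint angles; "qd": joint speeds; "effort": joint torques, N m; "eef_pos": TCP position; "tcp_rot": TCP orientation; "contact_force": force on the tool from outside, world axes, zero at the start; "moment": the same for the moment, N m; "grip_width": finger opening in m; "grasp_force": force on a finger pad.
Only numpy, scipy, OpenCV 4.12 (cv2) and the standard library are available. Lean on these libraries where they do the work, as an engineer would, in place of code of your own. Each camera call takes 0.05 s, during which the arm holds its last target. There are 200 camera calls.

TASK

Six flapped bays of the storage box hide which two of them are empty. With both tall packs still standing where they are, press on the flaps with bare fingers until one swings well down over an empty bay; then stand the two tall battery packs, upright and fully down, in the two empty bays. Lower them in rather than dropping them, never press a pack down on the flap of an occupied bay, and leave the tin and the jar where they stand.

Things in the scene. Friction and masses are not known exactly. Their poses are not given: they have to be found in the camera images.
- bay_box: White box, 148 (x) x 248 (y) x 80 mm high, fixed; origin at the centre of its underside. 2 rows (x, 74 mm apart) of 3 bays (y, 78 mm apart), mouths 50 x 68 mm, bay floors 6 mm above the underside. Four bays hold short packs (40 x 60 x 67 mm, tops about 4 mm below the closed flap), put in unseen before the flapped top went on; two are empty. Which ones changes every time.
- bay_0 (a point): Point in the middle of bay 0's usable mouth (flap allowed for), level with the box's top, 80 mm above its underside; near (-x) row, -y column of the box. A tall pack stood centred here, its 36 mm thickness along the box's x, has about 5 mm to spare each side in x and 4 mm in y.
- flap_0 (a joint): Angle (rad) of the grey flap, 46 x 64 x 3 mm, that closes bay 0: 0 closed (as at every start; level, almost flush with the box's top), up to 1.6 hanging along the bay's +x wall. Hinged at its +x edge, it swings down against a very weak spring (under 3 N at the fingers), shuts when let go. Over an occupied bay it stops near 0.1 rad; over an empty one it swings freely.
- bay_1 (a point): Point in the middle of bay 1's usable mouth (flap allowed for), level with the box's top, 80 mm above its underside; near (-x) row, middle column of the box. A tall pack stood centred here, its 36 mm thickness along the box's x, has about 5 mm to spare each side in x and 4 mm in y.
- flap_1 (a joint): Angle (rad) of the grey flap, 46 x 64 x 3 mm, that closes bay 1: 0 closed (as at every start; level, almost flush with the box's top), up to 1.6 hanging along the bay's +x wall. Hinged at its +x edge, it swings down against a very weak spring (under 3 N at the fingers), shuts when let go. Over an occupied bay it stops near 0.1 rad; over an empty one it swings freely.
- bay_2 (a point): Point in the middle of bay 2's usable mouth (flap allowed for), level with the box's top, 80 mm above its underside; near (-x) row, +y column of the box. A tall pack stood centred here, its 36 mm thickness along the box's x, has about 5 mm to spare each side in x and 4 mm in y.
- flap_2 (a joint): Angle (rad) of the grey flap, 46 x 64 x 3 mm, that closes bay 2: 0 closed (as at every start; level, almost flush with the box's top), up to 1.6 hanging along the bay's +x wall. Hinged at its +x edge, it swings down against a very weak spring (under 3 N at the fingers), shuts when let go. Over an occupied bay it stops near 0.1 rad; over an empty one it swings freely.
- bay_3 (a point): Point in the middle of bay 3's usable mouth (flap allowed for), level with the box's top, 80 mm above its underside; far (+x) row, -y column of the box. A tall pack stood centred here, its 36 mm thickness along the box's x, has about 5 mm to spare each side in x and 4 mm in y.
- flap_3 (a joint): Angle (rad) of the grey flap, 46 x 64 x 3 mm, that closes bay 3: 0 closed (as at every start; level, almost flush with the box's top), up to 1.6 hanging along the bay's +x wall. Hinged at its +x edge, it swings down against a very weak spring (under 3 N at the fingers), shuts when let go. Over an occupied bay it stops near 0.1 rad; over an empty one it swings freely.
- bay_4 (a point): Point in the middle of bay 4's usable mouth (flap allowed for), level with the box's top, 80 mm above its underside; far (+x) row, middle column of the box. A tall pack stood centred here, its 36 mm thickness along the box's x, has about 5 mm to spare each side in x and 4 mm in y.
- flap_4 (a joint): Angle (rad) of the grey flap, 46 x 64 x 3 mm, that closes bay 4: 0 closed (as at every start; level, almost flush with the box's top), up to 1.6 hanging along the bay's +x wall. Hinged at its +x edge, it swings down against a very weak spring (under 3 N at the fingers), shuts when let go. Over an occupied bay it stops near 0.1 rad; over an empty one it swings freely.
- bay_5 (a point): Point in the middle of bay 5's usable mouth (flap allowed for), level with the box's top, 80 mm above its underside; far (+x) row, +y column of the box. A tall pack stood centred here, its 36 mm thickness along the box's x, has about 5 mm to spare each side in x and 4 mm in y.
- flap_5 (a joint): Angle (rad) of the grey flap, 46 x 64 x 3 mm, that closes bay 5: 0 closed (as at every start; level, almost flush with the box's top), up to 1.6 hanging along the bay's +x wall. Hinged at its +x edge, it swings down against a very weak spring (under 3 N at the fingers), shuts when let go. Over an occupied bay it stops near 0.1 rad; over an empty one it swings freely.
- pack_a: Tall battery pack: plain grey upright block with a dark band near the top and two small contacts on top, 36 (its x) x 60 (its y) x 120 mm high, 0.25 to 0.5 kg, the same as pack_b; stands loose on the table; origin at the centre of its underside, z up. Standing home in a bay it rises 46 mm above the box's top, the flap folded down beside it.
- pack_b: Tall battery pack: plain grey upright block with a dark band near the top and two small contacts on top, 36 (its x) x 60 (its y) x 120 mm high, 0.25 to 0.5 kg, the same as pack_a; stands loose on the table; origin at the centre of its underside, z up. Standing home in a bay it rises 46 mm above the box's top, the flap folded down beside it.
- tin: Plain metal can, 64 mm across, 100 mm high, standing among the packs; a bystander. Origin at the centre of its underside.
- jar: Clear screw jar, 62 mm across, 90 mm high, standing among the packs; a bystander. Origin at the centre of its underside.
Things that resemble listed ones, but are neither listed nor needed, are in the scene too. What is shaped like the pack_a but purple is not meant.

How it is judged:
By the outcome, as a careful person would: the job done as asked, in the order asked, and still so for the second after the job is handed in, with the robot touching nothing.
It also fails if it takes over 64 s, if anything falls off the work surface, if the arm or the gripper's body presses on something with over 40 N, if the wrist force passes 120 N, or if a joint passes its speed limit or range.

## Working session

There is one attempt and no reset: what is moved stays moved. The work goes in short steps, Python scripts to look and compute and a tool call to move; the robot and the scene stay as the last step left them, time stands still between calls to the robot, and variables do not carry over. Pictures are saved under pics/ and viewed, at most 10 in all, crops included, and the job is handed in when it is done.

Besides the shell and the picture viewer there is one more tool, called after "Emit:" as name(argument=value, ...), one argument or row to a line, values as JSON. play_rows: Moves the arm, as the interface text tells. Shift numbers are shares of 500 mm and turn numbers shares of 5 degrees, none past 1 either way. Its arguments: {"type":"object","properties":{"steps":{"type":"array"}},"required":["steps"]}

```bash
mkdir -p pics
python3 - <<'E'
from station import r
import cv2,json,numpy as np
s=r.observe();print(s['clock'],s['eef_pos'],s['tcp_rot'])
for n in ['top','scene']:
    f=r.grab_frame(n);cv2.imwrite(f'pics/{n}0.png',f['frame'])
    print(n,f['fx'],f['fy'],f['cx'],f['cy'],np.round(f['R'],4).tolist(),np.round(f['t'],4).tolist())
    np.savez(f'{n}.npz',**{k:f[k] for k in f if k!='frame'})
E
```

```text
0.0 [0.16182071 0.49868389 0.21913949] [[-9.51177440e-01  3.08643938e-01 -6.30742532e-04]
 [ 3.08644583e-01  9.51175511e-01 -1.91535407e-03]
 [ 8.78442674e-06 -2.01651685e-03 -9.99997967e-01]]
top 495.4416799389896 495.4416799389896 314.83317674987427 239.33339330397126 [[-0.0235, -0.9997, 0.0083], [-0.9944, 0.0225, -0.1029], [0.1027, -0.0107, -0.9947]] [-0.0306, 0.5828, 0.8125]
scene 614.3043666845879 614.3043666845879 315.0877647453325 252.73557853859407 [[0.5755, 0.8178, 0.0067], [0.6657, -0.4636, -0.5847], [-0.4751, 0.341, -0.8112]] [-0.2944, -0.3577, 1.3462]
```

View pics/top0.png

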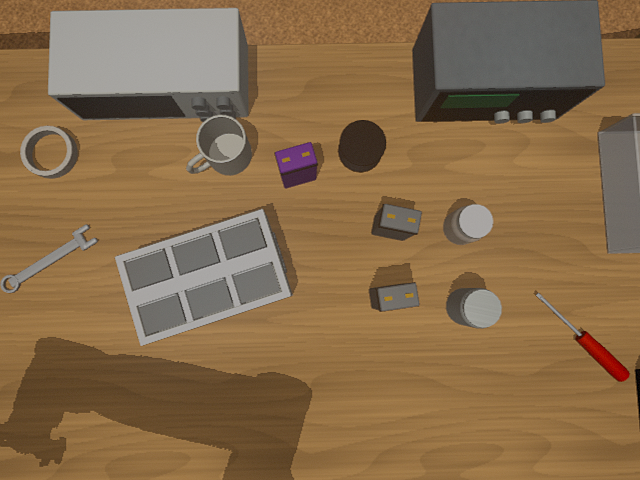

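View pics/scene0.png

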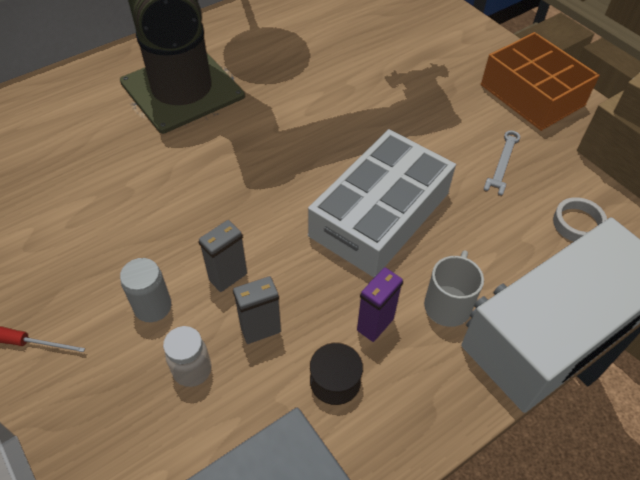

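The top view shows the box (top corners near (117,257), (265,210), (291,294), (142,344)). The grey packs are near (400,218) and (398,297), the tin and jar right of them, and the purple decoy at (296,160). I'll enlarge a crop of each.

Run:
```python
import cv2
a=cv2.imread('pics/top0.png')
cv2.imwrite('pics/c1.png',cv2.resize(a[200:350,105:305],None,fx=4,fy=4,interpolation=cv2.INTER_CUBIC))
cv2.imwrite('pics/c2.png',cv2.resize(a[190:320,360:440],None,fx=4.6,fy=4.6,interpolation=cv2.INTER_CUBIC))
```

```text
(no output)
```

View pics/c1.png

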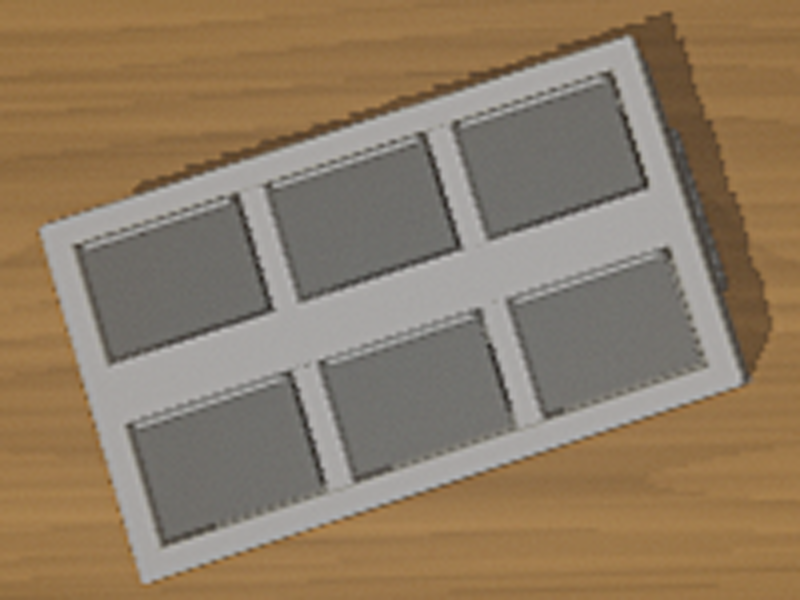

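View pics/c2.png

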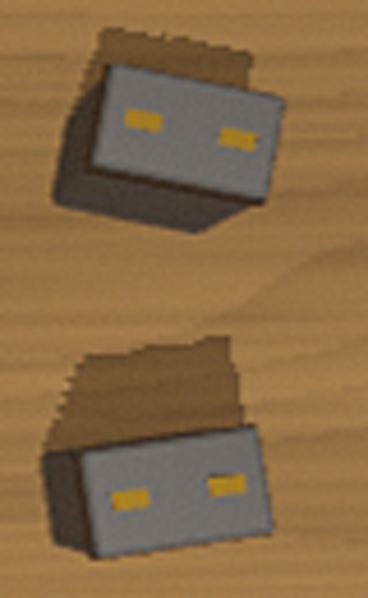

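Box crop corners: (40,228), (632,37), (741,384), (146,582). Far pack top: (108,66), (284,100), (265,205), (93,170). Near pack top: (80,448), (255,427), (272,533), (95,557).

```bash
cat > h.py <<'E'
import numpy as np, json
from scipy.optimize import least_squares
from scipy.spatial.transform import Rotation as Ro
def cam(n): return np.load(f'{n}.npz')
def proj(c,X):
    p=np.atleast_2d(X)@c['R'].T+c['t']; return np.c_[c['fx']*p[:,0]/p[:,2]+c['cx'],c['fy']*p[:,1]/p[:,2]+c['cy']]
def unproj(c,uv,z):
    uv=np.atleast_2d(uv);d=np.c_[(uv[:,0]-c['cx'])/c['fx'],(uv[:,1]-c['cy'])/c['fy'],np.ones(len(uv))]@c['R']
    o=-c['R'].T@c['t']; return o+d*((z-o[2])/d[:,2])[:,None]
def fit(c,uv,z,lx,ly,x0):
    # corner order: (+x,+y),(+x,-y),(-x,-y),(-x,+y)
    L=np.array([[1,1],[1,-1],[-1,-1],[-1,1]])*[lx/2,ly/2]
    def P(p):
        R=np.array([[np.cos(p[2]),-np.sin(p[2])],[np.sin(p[2]),np.cos(p[2])]]);return np.c_[L@R.T+p[:2],np.full(4,z)]
    s=least_squares(lambda p:(proj(c,P(p))-uv).ravel(),x0);return s.x,np.abs(s.fun).max()
def load(): return json.load(open('pose.json'))
def rel(s,target,yaw):
    """delta in tool axes; tool z down, tool y axis at world angle yaw. returns shift mm, turn deg (about tool z)"""
    R=np.array(s['tcp_rot']);d=R.T@(np.array(target)-s['eef_pos'])
    cur=np.arctan2(R[1,1],R[0,1]);t=(yaw-cur+np.pi/2)%np.pi-np.pi/2
    return np.round(d*1000,1),np.round(-np.degrees(t),2)
E
python3 - <<'E'
from h import *
from station import r
c=cam('top')
o=np.array
b=o([[40,228],[632,37],[741,384],[146,582]])/4+[105,200]-.4
f=o([[108,66],[284,100],[265,205],[93,170]])/4.6+[360,190]-.4
n=o([[80,448],[255,427],[272,533],[95,557]])/4.6+[360,190]-.4
B,e=fit(c,b,.08,.148,.248,[.4,.2,0.2]);print('box',B,e)
A,e=fit(c,f,.12,.036,.06,[.5,-.1,0]);print('far',A,e)
N,e=fit(c,n,.12,.036,.06,[.4,-.1,0]);print('near',N,e)
w=B[2];R=o([[np.cos(w),-np.sin(w)],[np.sin(w),np.cos(w)]])
bays=[(B[:2]+R@o([x-2e-3,y])).tolist() for x in(-.037e0,.037) for y in(-.078,0,.078)] 
press=[(B[:2]+R@o([x-8e-3,y])).tolist() for x in(-.037,.037) for y in(-.078,0,.078)]
print(np.round(bays,4))
json.dump(dict(box=B.tolist(),far=A.tolist(),near=N.tolist(),bays=bays,press=press),open('pose.json','w'))
s=r.observe()
for i in range(6): print(i,np.round(press[i],4),rel(s,[*press[i],.11],w))
print(np.round(s['tcp_rot'],3))
c2=cam('scene');print(np.round(proj(c2,[[*x,.08] for x in bays]),0).tolist(), proj(c2,[[*A[:2],.12],[*N[:2],.12]]))
print(unproj(c,[[474,222]],.09),unproj(c,[[482,308]],.1))
E
```

```text
box [0.52250372 0.13599714 0.29545843] 1.4315531920792637
far [ 0.60096215 -0.17439613 -0.2148341 ] 0.8575425904593885
near [ 0.48371221 -0.1656481   0.10417323] 0.6727333021431718
[[0.5079 0.05  ]
 [0.4852 0.1246]
 [0.4625 0.1993]
 [0.5787 0.0716]
 [0.556  0.1462]
 [0.5333 0.2208]]
0 [0.5022 0.0483] (array([-462.7, -323.3,  109.8]), np.float64(55.09))
1 [0.4795 0.1229] (array([-418.1, -259.3,  109.7]), np.float64(55.09))
2 [0.4567 0.1975] (array([-373.5, -195.3,  109.6]), np.float64(55.09))
3 [0.573  0.0698] (array([-523.4, -280.9,  109.7]), np.float64(55.09))
4 [0.5502 0.1444] (array([-478.8, -216.9,  109.6]), np.float64(55.09))
5 [0.5275 0.2191] (array([-434.1, -153. ,  109.5]), np.float64(55.09))
[[-0.951  0.309 -0.001]
 [ 0.309  0.951 -0.002]
 [-0.    -0.002 -1.   ]]
[[338.0, 201.0], [364.0, 174.0], [389.0, 150.0], [373.0, 221.0], [399.0, 194.0], [423.0, 168.0]] [[253.6506635  288.76664771]
 [218.89808615 234.16898698]]
[[ 0.59772098 -0.2969796   0.09      ]] [[ 0.46251472 -0.29839915  0.1       ]]
```

Emit:
play_rows(
  steps=[0,-0.068,-0.0355,0,0,0,0,0,-0.068,-0.0355,0,0,0,0,0,-0.068,-0.0355,0,0,0,0,0,-0.068,-0.0355,0,0,0,0,0,-0.068,-0.0355,0,0,0,0,0,-0.068,-0.0355,0,0,0,0,0,-0.068,-0.0355,0,0,0,0,0,-0.068,-0.0355,0,0,0,0,0,-0.068,-0.0355,0,0,0,0,0,-0.068,-0.0355,0,0,0,0,0,-0.068,-0.0355,0,0,0,0],
)

```text
clock: 1.02
eef_pos: [0.4582, 0.1964, 0.2197]
tcp_rot: [[-0.951, 0.309, -0.001], [0.309, 0.951, -0.0], [0.001, -0.0, -1.0]]
contact_force: [-0.0, 1.2, -0.6]
grip_width: 0.0002
grasp_force: 0.0
```

Emit:
play_rows(
  steps=[0,0,0,0,0,0,1,0,0,0,0,0,0,1,0,0,0,0,0,0,1,0,0,0,0,0,0,1,0,0,0,0,0,0,1,0,0,0,0,0,0,1,0,0,0,0,0,0,1,0,0,0,0,0,0,1,0,0,0,0,0,0,1,0,0,0,0,0,0,1,0,0,0,0,0,0,1,0,0,0,0,0,0,0,0,0,0,0,0,0,0],
)

```text
clock: 2.1
eef_pos: [0.4572, 0.1981, 0.2197]
tcp_rot: [[-0.295, 0.956, -0.001], [0.956, 0.295, -0.0], [-0.0, -0.001, -1.0]]
contact_force: [0.1, 0.3, -0.0]
grip_width: -0.0
grasp_force: 0.0
```

Run:
```python
from h import *
from station import r
import cv2
P=load();w=P['box'][2];s=r.observe();print(s['clock'],np.round(s['q'],2),s['eef_pos'],s['contact_force'],s['grip_width'])
print(rel(s,[*P['press'][2],.11],w),np.round(s['tcp_rot'],3).tolist())
f=r.grab_frame('wrist');M=f['mount'];print(np.round(M,4).tolist(),f['fx'],f['cx'],f['cy'])
np.savez('wrist.npz',fx=f['fx'],fy=f['fy'],cx=f['cx'],cy=f['cy'],M=M)
T=np.eye(4);T[:3,:3]=s['tcp_rot'];T[:3,3]=s['eef_pos'];W=np.linalg.inv(T@M)
c=dict(R=W[:3,:3],t=W[:3,3],**{k:f[k] for k in('fx','fy','cx','cy')})
B=P['box'];R=np.array([[np.cos(w),-np.sin(w)],[np.sin(w),np.cos(w)]])
im=f['frame']
pts=[[*(np.array(B[:2])+R@[x,y]),.08] for x,y in[(.074,.124),(.074,-.124),(-.074,-.124),(-.074,.124)]]
pr=proj(c,pts);print(pr)
cv2.imwrite('pics/w1raw.png',im)
for u,v in pr: cv2.drawMarker(im,(int(np.clip(u,0,639)),int(np.clip(v,0,479))),(0,0,255),1,14)
cv2.imwrite('pics/w1.png',im)
```

```text
2.1 [ 0.41  0.22 -0.2   1.16  0.    1.68] [0.45722738 0.19808767 0.21966729] [ 0.08057796  0.30916254 -0.03196885] -4.381809223986754e-06
(array([ -0.4,  -0.5, 109.7]), np.float64(0.22)) [[-0.295, 0.956, -0.001], [0.956, 0.295, -0.0], [-0.0, -0.001, -1.0]]
[[0.0001, -0.9513, -0.3084, 0.0792], [1.0, 0.0001, -0.0001, 0.001], [0.0002, -0.3084, 0.9513, -0.1531], [0.0, 0.0, 0.0, 1.0]] 417.68048183835396 319.10018435292574 240.30736143770847
[[489.31053835 156.66773004]
 [452.55628596 443.88744235]
 [283.34802088 443.22474592]
 [275.28892245 155.78989794]]
```

View pics/w1.png

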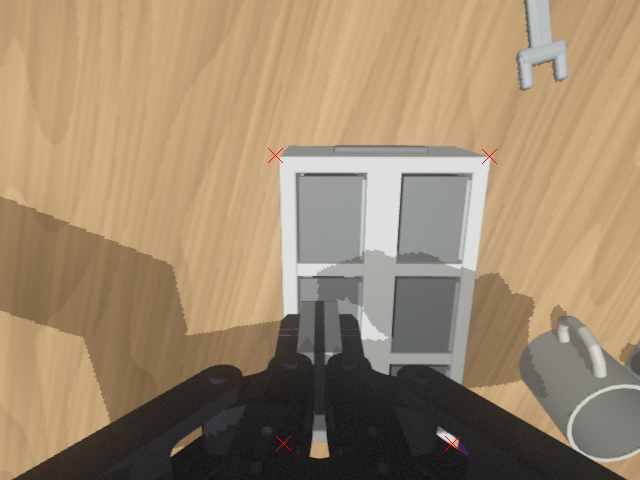

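Wrist view: the box's +y end corners are at (280,157) and (491,157), about 3 px right of the prediction, so I'll shift the box +2 mm in its x. Next I'll press flap 2.

Emit:
play_rows(
  steps=[0,0,0.004,0.078,0,0,0,0,0,0.002,0.078,0,0,0,0,0,0,0.074,0,0,0,0,0,0,0.02,0,0,0,0,0,0,0.01,0,0,0,0,0,0,0.006,0,0,0,0,0,0,0,0,0,0],
)

```text
clock: 2.73
eef_pos: [0.4609, 0.1993, 0.0873]
tcp_rot: [[-0.293, 0.956, 0.001], [0.956, 0.293, 0.0], [0.0, 0.001, -1.0]]
contact_force: [-0.8, -0.4, -0.6]
grip_width: 0.0003
grasp_force: 0.0
```

Emit:
play_rows(
  steps=[0,0,0,0.01,0,0,0,0,0,0,0.01,0,0,0,0,0,0,0.01,0,0,0,0,0,0,0,0,0,0],
)

```text
clock: 3.07
eef_pos: [0.4601, 0.1989, 0.0715]
tcp_rot: [[-0.293, 0.956, -0.001], [0.956, 0.293, -0.0], [-0.0, -0.001, -1.0]]
contact_force: [-0.2, 0.2, 0.4]
grip_width: 0.0003
grasp_force: 0.0
```

Bay 2 is empty: the tip went 22 mm below the top with no force. Now flap 1.

Emit:
play_rows(
  steps=[0,0,0,-0.068,0,0,0,0,-0.078,0,0,0,0,0,0,-0.078,0,0,0,0,0,0,0,0,0.01,0,0,0,0,0,0,0.014,0,0,0,0,0,0,0.01,0,0,0,0,0,0,0,0,0,0],
)

```text
clock: 3.65
eef_pos: [0.4816, 0.1249, 0.0875]
tcp_rot: [[-0.294, 0.956, -0.003], [0.956, 0.294, -0.0], [0.001, -0.003, -1.0]]
contact_force: [-0.1, -0.4, -0.4]
grip_width: 0.0001
grasp_force: 0.0
```

Emit:
play_rows(
  steps=[0,0,0,0.006,0,0,0,0,0,0,0.006,0,0,0,0,0,0,0,0,0,0],
)

```text
clock: 3.9
eef_pos: [0.4825, 0.1251, 0.0823]
tcp_rot: [[-0.294, 0.956, -0.001], [0.956, 0.294, -0.0], [0.0, -0.001, -1.0]]
contact_force: [-0.6, -1.3, -0.3]
grip_width: -0.0001
grasp_force: 0.0
```

Bay 1 also yields, so I'll press flap 0 as a contrast check.

Emit:
play_rows(
  steps=[0,0,0,0.02,0,0,0,0,0,0,0,0,0,0,0,0,0,-0.068,0,0,0,0,-0.078,0,0,0,0,0,0,-0.078,0,0,0,0,0,0,0,0,0.01,0,0,0,0,0,0,0.01,0,0,0,0,0,0,0.006,0,0,0,0,0,0,0,0,0,0],
)

```text
clock: 4.65
eef_pos: [0.5046, 0.0507, 0.093]
tcp_rot: [[-0.294, 0.956, -0.003], [0.956, 0.294, 0.0], [0.001, -0.003, -1.0]]
contact_force: [-0.6, -0.1, -0.1]
grip_width: 0.0002
grasp_force: 0.0
```

Emit:
play_rows(
  steps=[0,0,0,0.006,0,0,0,0,0,0,0.006,0,0,0,0,0,0,0,0,0,0],
)

```text
clock: 4.9
eef_pos: [0.5054, 0.0506, 0.0874]
tcp_rot: [[-0.294, 0.956, -0.001], [0.956, 0.294, -0.0], [0.0, -0.001, -1.0]]
contact_force: [0.7, -0.6, -0.8]
grip_width: -0.0
grasp_force: 0.0
```

Emit:
play_rows(
  steps=[0,0,0,0.006,0,0,0,0,0,0,0.006,0,0,0,0,0,0,0,0,0,0],
)

```text
clock: 5.15
eef_pos: [0.5056, 0.05, 0.0814]
tcp_rot: [[-0.293, 0.956, -0.001], [0.956, 0.293, -0.0], [0.0, -0.001, -1.0]]
contact_force: [0.5, 0.6, 0.0]
grip_width: -0.0002
grasp_force: 0.0
```

Run:
```python
from station import r
import cv2
s=r.observe();print(s['eef_pos'],s['contact_force'],s['effort'])
a=r.grab_frame('scene')['frame'];b=r.grab_frame('wrist')['frame']
a=cv2.resize(a[100:300,270:490],(528,480));b=cv2.resize(b[200:440,180:480],(600,480))
cv2.imwrite('pics/s2.png',cv2.resize(cv2.hconcat([a,b]),(800,340)))
```

```text
[0.50558282 0.05004676 0.08140866] [0.48389373 0.63056105 0.02561407] [ 6.72694389e-02 -4.10813570e+01  2.18893343e+01 -1.60428705e-01
  2.86134404e-03  2.68951944e-04]
```

View pics/s2.png

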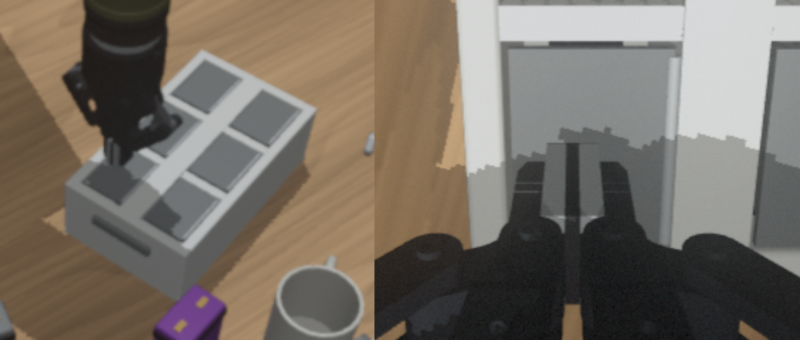

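The fingers are over flap 0 and the flap looks closed or nearly so. I'll press further in small steps, watching the force.

Emit:
play_rows(
  steps=[0,0,0,0.006,0,0,0,0,0,0,0.006,0,0,0,0,0,0,0,0,0,0],
)

```text
clock: 5.5
eef_pos: [0.5056, 0.0498, 0.0754]
tcp_rot: [[-0.293, 0.956, -0.001], [0.956, 0.293, -0.0], [0.0, -0.001, -1.0]]
contact_force: [0.4, 1.1, 0.9]
grip_width: -0.0003
grasp_force: 0.0
```

Emit:
play_rows(
  steps=[0,0,0,0.006,0,0,0,0,0,0,0.006,0,0,0,0,0,0,0,0,0,0],
)

```text
clock: 5.75
eef_pos: [0.5055, 0.0498, 0.0693]
tcp_rot: [[-0.293, 0.956, -0.001], [0.956, 0.293, -0.0], [0.0, -0.001, -1.0]]
contact_force: [-0.6, -0.5, 0.2]
grip_width: 0.0001
grasp_force: 0.0
```

Emit:
play_rows(
  steps=[0,0,0,0.006,0,0,0,0,0,0,0.006,0,0,0,0,0,0,0,0,0,0],
)

```text
clock: 6.0
eef_pos: [0.5058, 0.0499, 0.0635]
tcp_rot: [[-0.293, 0.956, -0.001], [0.956, 0.293, -0.0], [0.0, -0.001, -1.0]]
contact_force: [-0.3, 0.1, 0.4]
grip_width: 0.0002
grasp_force: 0.1
```

Run:
```python
from station import r
import cv2
s=r.observe();print(s['eef_pos'],s['contact_force'],s['q'])
b=r.grab_frame('wrist')['frame']
a=r.grab_frame('scene')['frame']
a=cv2.resize(a[160:260,300:400],(400,400),interpolation=2);b=cv2.resize(b[200:380,220:400],(400,400),interpolation=2)
cv2.imwrite('pics/s3.png',cv2.hconcat([a,b]))
```

```text
[0.5057627  0.04988186 0.06345086] [-0.31620665  0.05708045  0.35380231] [ 9.82935927e-02  3.53024123e-01 -4.46315942e-01  7.72117779e-01
  2.37017262e-05  1.37206423e+00]
```

View pics/s3.png

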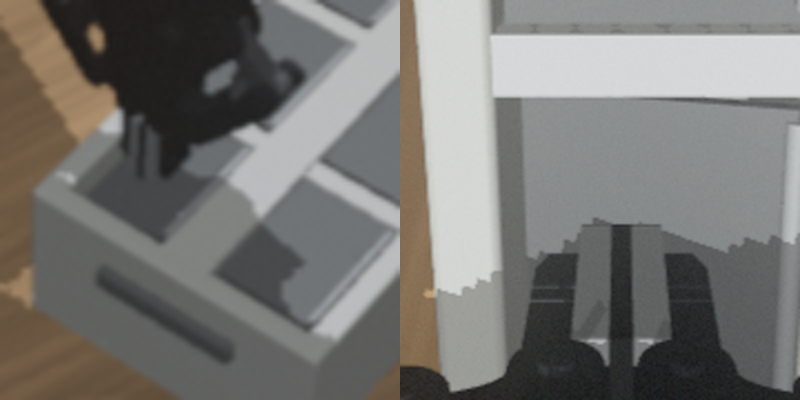

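The flap over bay 0 is now tilting: a gap shows at its left edge in the wrist view, x about 500-522. So fingertip contact comes lower than I reckoned, and flaps 1 and 2 were barely touched. I'll go deeper here.

Emit:
play_rows(
  steps=[0,0,0,0.008,0,0,0,0,0,0,0.008,0,0,0,0,0,0,0.008,0,0,0,0,0,0,0,0,0,0],
)

```text
clock: 6.43
eef_pos: [0.5053, 0.0498, 0.0511]
tcp_rot: [[-0.293, 0.956, -0.002], [0.956, 0.293, -0.0], [0.0, -0.002, -1.0]]
contact_force: [0.1, -0.7, 0.3]
grip_width: 0.0002
grasp_force: 0.2
```

Emit:
play_rows(
  steps=[0,0,0,0.008,0,0,0,0,0,0,0.008,0,0,0,0,0,0,0,0,0,0],
)

```text
clock: 6.68
eef_pos: [0.5054, 0.0498, 0.0432]
tcp_rot: [[-0.293, 0.956, -0.001], [0.956, 0.293, -0.0], [0.0, -0.001, -1.0]]
contact_force: [0.1, -0.9, 0.1]
grip_width: 0.0003
grasp_force: 0.2
```

Run:
```python
from station import r
import cv2
s=r.observe();print(s['clock'],s['eef_pos'],s['contact_force'])
b=r.grab_frame('wrist')['frame'];a=r.grab_frame('scene')['frame']
a=cv2.resize(a[140:260,280:400],(400,400),interpolation=2);b=cv2.resize(b[180:400,210:430],(400,400),interpolation=2)
cv2.imwrite('pics/s4.png',cv2.hconcat([a,b]))
```

```text
6.6833 [0.50540211 0.04981392 0.04315125] [ 0.09594125 -0.8542134   0.11170035]
```

View pics/s4.png

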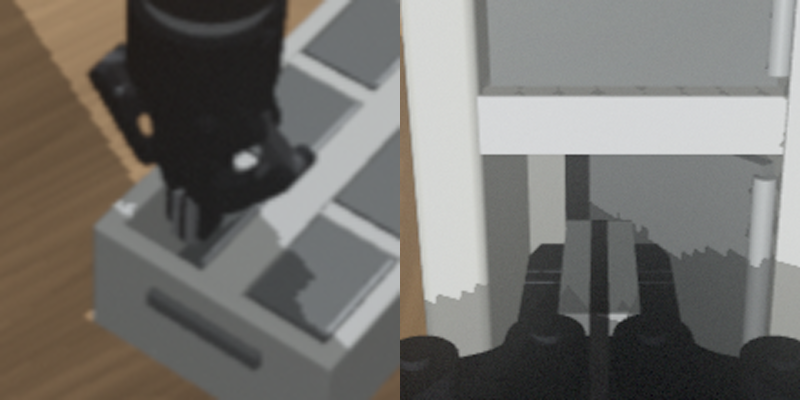

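Flap 0 now hangs well down (the bay interior is visible at x 480-565), so bay 0 is empty. Next is bay 1 again, deeper this time.

Emit:
play_rows(
  steps=[0,0,0,-0.062,0,0,0,0,0,0,-0.062,0,0,0,0,0,0.078,0,0,0,0,0,0,0.078,0,0,0,0,0,0,0,0,0.05,0,0,0,0,0,0,0.014,0,0,0,0,0,0,0.008,0,0,0,0,0,0,0,0,0,0],
)

```text
schema error: expected a multiple of 7 numbers
```

Emit:
play_rows(
  steps=[0,0,0,0.004,0,0,0,0,0,0,0.004,0,0,0,0,0,0,0,0,0,0],
)

```text
clock: 7.03
eef_pos: [0.506, 0.0499, 0.0398]
tcp_rot: [[-0.293, 0.956, -0.0], [0.956, 0.293, -0.0], [0.0, -0.0, -1.0]]
contact_force: [0.5, -0.4, 1.3]
grip_width: 0.0
grasp_force: 0.2
```

The first call was refused (miscounted), and the second only pressed 4 mm deeper in bay 0, which is harmless. Sending it again.

Emit:
play_rows(
  steps=[0,0,0,-0.066,0,0,0,0,0,0,-0.066,0,0,0,0,0.078,0,0,0,0,0,0,0.078,0,0,0,0,0,0,0,0,0.05,0,0,0,0,0,0,0.014,0,0,0,0,0,0,0.008,0,0,0,0,0,0,0,0,0,0],
)

```text
clock: 7.7
eef_pos: [0.4822, 0.1236, 0.069]
tcp_rot: [[-0.292, 0.956, -0.003], [0.956, 0.292, -0.001], [-0.0, -0.003, -1.0]]
contact_force: [0.2, 0.2, 0.8]
grip_width: 0.0001
grasp_force: 0.0
```

Emit:
play_rows(
  steps=[0,0,0,0.006,0,0,0,0,0,0,0,0,0,0,0,0,0,0.006,0,0,0,0,0,0,0,0,0,0],
)

```text
clock: 8.03
eef_pos: [0.4836, 0.124, 0.064]
tcp_rot: [[-0.292, 0.957, 0.0], [0.957, 0.292, -0.0], [-0.0, 0.0, -1.0]]
contact_force: [-0.5, -0.0, -0.5]
grip_width: -0.0002
grasp_force: 0.1
```

Emit:
play_rows(
  steps=[0,0,0,0.006,0,0,0,0,0,0,0,0,0,0,0,0,0,0.006,0,0,0,0,0,0,0,0,0,0],
)

```text
clock: 8.37
eef_pos: [0.483, 0.1244, 0.0576]
tcp_rot: [[-0.293, 0.956, -0.0], [0.956, 0.293, -0.0], [0.0, -0.0, -1.0]]
contact_force: [-0.2, -0.2, 1.3]
grip_width: 0.0001
grasp_force: 0.2
```

Emit:
play_rows(
  steps=[0,0,0,0.006,0,0,0,0,0,0,0,0,0,0,0,0,0,0.004,0,0,0,0,0,0,0,0,0,0],
)

```text
clock: 8.7
eef_pos: [0.483, 0.1245, 0.0527]
tcp_rot: [[-0.293, 0.956, -0.0], [0.956, 0.293, -0.0], [0.0, -0.0, -1.0]]
contact_force: [0.9, 0.8, 0.9]
grip_width: -0.0003
grasp_force: 0.2
```

Bay 1 gives way freely too. I'll press flap 2 deeper to settle the contradiction.

Emit:
play_rows(
  steps=[0,0,0,-0.052,0,0,0,0,0,0,-0.052,0,0,0,0,0.078,0,0,0,0,0,0,0.078,0,0,0,0,0,0,0,0,0.05,0,0,0,0,0,0,0.014,0,0,0,0,0,0,0.008,0,0,0,0,0,0,0.006,0,0,0,0,0,0,0,0,0,0],
)

```text
clock: 9.45
eef_pos: [0.4592, 0.1982, 0.0664]
tcp_rot: [[-0.291, 0.957, -0.003], [0.957, 0.291, 0.0], [0.001, -0.003, -1.0]]
contact_force: [-3.6, 0.1, 3.8]
grip_width: 0.0
grasp_force: 1.6
```

Emit:
play_rows(
  steps=[0,0,0,0.006,0,0,0,0,0,0,0,0,0,0,0,0,0,0.006,0,0,0,0,0,0,0,0,0,0],
)

```text
clock: 9.78
eef_pos: [0.4597, 0.1984, 0.0656]
tcp_rot: [[-0.291, 0.957, 0.0], [0.957, 0.291, 0.002], [0.002, 0.001, -1.0]]
contact_force: [-15.4, -3.7, 44.6]
grip_width: 0.0001
grasp_force: 23.0
```

Bay 2 is occupied (45 N, contact at TCP z about 0.066), so the empty bays are 0 and 1. Contact came about 25 mm lower than expected. I'll check where the fingertips really are, then lift.

Emit:
play_rows(
  steps=[0,0,0,-0.07,0,0,0,0,0,0,-0.07,0,0,0,0,0,0,-0.07,0,0,0],
)

```text
clock: 10.03
eef_pos: [0.4601, 0.1975, 0.1667]
tcp_rot: [[-0.291, 0.957, -0.001], [0.957, 0.291, -0.001], [-0.0, -0.001, -1.0]]
contact_force: [0.7, -0.2, -0.3]
grip_width: 0.0003
grasp_force: 0.0
```

Run:
```python
from h import *
from station import r
c=cam('wrist');Mi=np.linalg.inv(c['M'])
for x in(.011,-.011):
  for z in(-.03,-.02,-.01,0,.014):
    p=Mi@[x,0,z,1];print(x,z,c['fx']*p[0]/p[2]+c['cx'],c['fy']*p[1]/p[2]+c['cy'])
# box height free
t=cam('top');o=np.array
b=o([[40,228],[632,37],[741,384],[146,582]])/4+[105,200]-.4
for z in(.06,.08,.1,.12):print(z,fit(t,b,z,.148,.248,[.5,.13,.3]))
s=r.observe();print(s['clock'],s['eef_pos'],s['contact_force'])
```

```text
0.011 -0.03 316.12572316224464 321.7311154232836
0.011 -0.02 316.32229019788025 307.75628460260424
0.011 -0.01 316.4950537755891 295.4737482014716
0.011 0 316.6480907982854 284.5936609347219
0.011 0.014 316.835158828971 271.2941569139416
-0.011 -0.03 316.25856188815595 378.2562473535735
-0.011 -0.02 316.4383051774525 361.41260758770056
-0.011 -0.01 316.5971833303266 346.52422769795976
-0.011 0 316.738630173161 333.26932579843117
-0.011 0.014 316.9124436146925 316.9813686397463
0.06 (array([0.52305785, 0.14038346, 0.29568108]), np.float64(1.5228476116487002))
0.08 (array([0.52250372, 0.13599714, 0.29545845]), np.float64(1.4315536382298433))
0.1 (array([0.52195528, 0.13160911, 0.29522474]), np.float64(3.7768902680408587))
0.12 (array([0.52141302, 0.12721925, 0.29497923]), np.float64(6.248747072217441))
10.0333 [0.4600795  0.19751688 0.166685  ] [ 0.71584383 -0.20633654 -0.29929326]
```

Shut fingertips project to tool z = -0.014 (14 mm behind the TCP), which matches the contact height. I'll use tip_z = TCP_z + 0.014. Next I'll refine the box and plan the move to the near pack.

Run:
```python
from h import *
from station import r
P=load();s=r.observe();B=P['box'];w=B[2];u=np.array([np.cos(w),np.sin(w)]);v=np.array([-np.sin(w),np.cos(w)])
# bay0 +y mouth edge check, pose at s4
c=cam('wrist');T=np.eye(4);T[:3,:3]=np.c_[[-.293,.956,0],[.956,.293,0],[0,0,-1]];T[:3,3]=[.5054,.0498,.0432]
W=np.linalg.inv(T@c['M']);cc=dict(R=W[:3,:3],t=W[:3,3],fx=c['fx'],fy=c['fy'],cx=c['cx'],cy=c['cy'])
for k in(30,34,38):
  q=[*(np.array(B[:2])+u*-.037+v*(-.078+k/1e3)),.08];print(k,proj(cc,q))
P['bays']=(np.array(P['bays'])+u*.001).tolist();json.dump(P,open('pose.json','w'))
for n in('near','far'):print(n,P[n],rel(s,[*P[n][:2],.17],P[n][2]))
```

```text
30 [[330.83056204 278.25614135]]
34 [[330.97396047 265.88359586]]
38 [[331.12022498 253.26376093]]
near [0.48371220960386463, -0.16564810117423537, 0.10417323357391949] (array([-354.4,  -82.9,   -3.1]), np.float64(10.92))
far [0.6009621532820725, -0.1743961335379465, -0.21483410383402426] (array([-396.8,   26.7,   -3.2]), np.float64(29.2))
```

Emit:
play_rows(
  steps=[0.8,-0.0709,-0.0166,0,0,0,0,0.8,-0.0709,-0.0166,0,0,0,0,0.8,-0.0709,-0.0166,0,0,0,0,0.8,-0.0709,-0.0166,0,0,0,0,0.8,-0.0709,-0.0166,0,0,0,0,0.8,-0.0709,-0.0166,0,0,0,0,0.8,-0.0709,-0.0166,0,0,0,0,0.8,-0.0709,-0.0166,0,0,0,0,0.8,-0.0709,-0.0166,0,0,0,0,0.8,-0.0709,-0.0166,0,0,0,0,0.8,0,0,0,0,0,1,0.8,0,0,0,0,0,1,0.8,0,0,0,0,0,0.184,0.8,0,0,0,0,0,0],
)

```text
clock: 11.2
eef_pos: [0.4843, -0.1653, 0.1652]
tcp_rot: [[-0.105, 0.994, -0.0], [0.994, 0.105, -0.0], [-0.0, -0.0, -1.0]]
contact_force: [-0.5, 0.3, 0.3]
grip_width: 0.0685
grasp_force: 0.0
```

```bash
cat > chk.py <<'E'
import sys,cv2
from h import *
from station import r
n,o=sys.argv[1:3];P=load();p=P[n];s=r.observe()
print(s['clock'],s['eef_pos'],s['grip_width'],rel(s,[*p[:2],.068],p[2]))
f=r.grab_frame('wrist');im=f['frame']
T=np.eye(4);T[:3,:3]=s['tcp_rot'];T[:3,3]=s['eef_pos'];W=np.linalg.inv(T@f['mount'])
c=dict(R=W[:3,:3],t=W[:3,3],**{k:f[k] for k in('fx','fy','cx','cy')})
w=p[2];R=np.array([[np.cos(w),-np.sin(w)],[np.sin(w),np.cos(w)]])
q=proj(c,[[*(np.array(p[:2])+R@[x,y]),.12] for x,y in[(.018,.03),(.018,-.03),(-.018,-.03),(-.018,.03)]]);print(q.round(1).tolist())
cv2.polylines(im,[np.int32(q.round())],True,(0,0,255),1)
cv2.imwrite(f'pics/{o}.png',im)
E
python3 chk.py near w5
```

```text
11.2 [ 0.48427552 -0.16525078  0.16518192] 0.06846067634958312 (array([-0.3, -0.6, 97.2]), np.float64(0.09))
[[352.9, 212.0], [349.9, 321.5], [282.3, 321.4], [279.2, 211.9]]
```

View pics/w5.png

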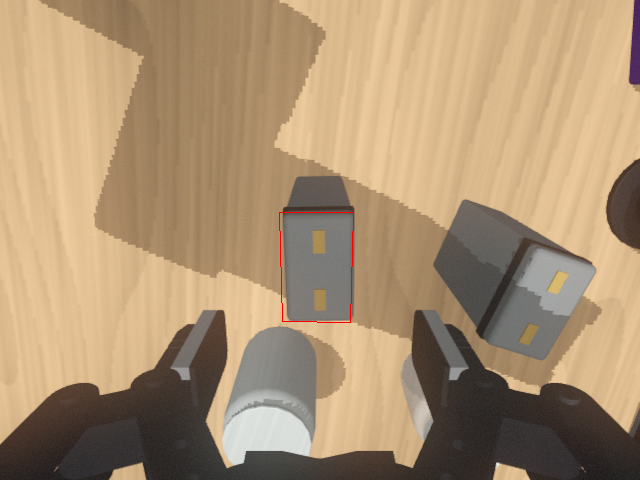

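The wrist view shows the near pack's top at (283-353, 208-321), within about 1 mm of the prediction. Descending and gripping.

Emit:
play_rows(
  steps=[0.8,0,0,0.07,0,0,0,0.8,0,0,0.07,0,0,0,0.8,0,0,0.054,0,0,0,0.8,0,0,0,0,0,0,0,0,0,0,0,0,0,0,0,0,0,0,0,0,0,0,0,0,0,0,0,0,0,0,0,0,0,0,0,0,0,0,0,0,0,0,0,0,0,0,0,0],
)

```text
clock: 12.08
eef_pos: [0.4859, -0.1647, 0.0701]
tcp_rot: [[-0.107, 0.994, 0.003], [0.994, 0.107, -0.001], [-0.001, 0.003, -1.0]]
contact_force: [-1.5, -0.6, 6.0]
grip_width: 0.0352
grasp_force: 60.0
```

Run:
```python
from h import *
from station import r
P=load();s=r.observe();w=P['box'][2]
print(s['eef_pos'],s['grip_width'])
for i in(0,1):print(P['bays'][i],rel(s,[*P['bays'][i],.068+.115],w))
```

```text
[ 0.48588516 -0.16465381  0.07005277] 0.03517634162520807
[0.5088622215766379, 0.05031219096239422] (array([ 211.1,   46.1, -113.1]), np.float64(-10.81))
[0.4861503024646423, 0.12493235398989086] (array([ 287.7,   31.4, -113.3]), np.float64(-10.81))
```

Emit:
play_rows(
  steps=[0,0,0,-0.04,0,0,0,0,0,0,-0.062,0,0,0,0,0,0,-0.062,0,0,0,0,0,0,-0.062,0,0,0,0,0.036,0.004,0,0,0,0,0,0.06,0.0065,0,0,0,0,0,0.072,0.008,0,0,0,0,0,0.072,0.008,0,0,0,0,0,0.072,0.008,0,0,0,0,0,0.072,0.008,0,0,0,0,0,0.072,0.008,0,0,0,0,0,0.06,0.0065,0,0,0,0,0,0.036,0.004,0,0,0,0,0,0.024,0.002,0,0,0,0,0,0,0,0,0,0,-1,0,0,0,0,0,0,-1,0,0,0,0,0,0,-0.16,0,0,0,0,0,0,0],
)

```text
clock: 13.58
eef_pos: [0.4854, 0.1251, 0.1811]
tcp_rot: [[-0.289, 0.957, 0.0], [0.957, 0.289, -0.0], [-0.0, -0.0, -1.0]]
contact_force: [-0.3, -0.1, -4.1]
grip_width: 0.0357
grasp_force: 61.0
```

```bash
cat > go.py <<'E'
import sys
from h import *
from station import r
P=load();s=r.observe();w=P['box'][2];i=int(sys.argv[1])
print(s['clock'],s['eef_pos'],s['grip_width'],s['contact_force'],rel(s,[*P['bays'][i],.074],w))
E
python3 go.py 1
```

```text
13.5833 [0.48544302 0.12513345 0.1810998 ] 0.03571370735831193 [-0.29498037 -0.13775293 -4.13947271] (array([ -0.4,   0.6, 107.1]), np.float64(-0.14))
```

Emit:
play_rows(
  steps=[0,-0.0008,0.0012,0.04,0,0,-0.03,0,0,0,0.02,0,0,0,0,0,0,0.016,0,0,0,0,0,0,0.016,0,0,0,0,0,0,0.016,0,0,0,0,0,0,0,0,0,0],
)

```text
clock: 14.08
eef_pos: [0.4849, 0.1247, 0.1254]
tcp_rot: [[-0.292, 0.956, -0.003], [0.956, 0.292, -0.001], [0.0, -0.003, -1.0]]
contact_force: [-1.1, -0.4, -4.3]
grip_width: 0.0354
grasp_force: 61.1
```

Emit:
play_rows(
  steps=[0,0,0,0.02,0,0,0,0,0,0,0.02,0,0,0,0,0,0,0.02,0,0,0,0,0,0,0.016,0,0,0,0,0,0,0.01,0,0,0,0,0,0,0,0,0,0],
)

```text
clock: 14.58
eef_pos: [0.4854, 0.1251, 0.0831]
tcp_rot: [[-0.293, 0.956, -0.002], [0.956, 0.293, -0.0], [0.0, -0.002, -1.0]]
contact_force: [-0.8, -0.9, -4.3]
grip_width: 0.0355
grasp_force: 61.2
```

Emit:
play_rows(
  steps=[0,0,0,0.004,0,0,0,0,0,0,0.004,0,0,0,0,0,0,0,0,0,0],
)

```text
clock: 14.83
eef_pos: [0.4865, 0.1254, 0.0802]
tcp_rot: [[-0.293, 0.956, 0.001], [0.956, 0.293, 0.0], [-0.0, 0.001, -1.0]]
contact_force: [-0.1, -0.4, -4.1]
grip_width: 0.0355
grasp_force: 61.2
```

Emit:
play_rows(
  steps=[0,0,0,0.004,0,0,0,0,0,0,0.004,0,0,0,0,0,0,0,0,0,0],
)

```text
clock: 15.08
eef_pos: [0.4866, 0.1254, 0.0762]
tcp_rot: [[-0.293, 0.956, 0.001], [0.956, 0.293, 0.0], [-0.0, 0.001, -1.0]]
contact_force: [-0.1, -0.4, -4.1]
grip_width: 0.0353
grasp_force: 61.1
```

Emit:
play_rows(
  steps=[0,0,0,0.002,0,0,0,0,0,0,0.002,0,0,0,0,0,0,0,0,0,0],
)

```text
clock: 15.33
eef_pos: [0.4865, 0.1255, 0.0761]
tcp_rot: [[-0.293, 0.956, 0.002], [0.956, 0.293, 0.001], [0.0, 0.002, -1.0]]
contact_force: [-5.1, -0.6, 11.9]
grip_width: 0.0357
grasp_force: 63.1
```

It landed: the load is gone and the floor pushes back at 12 N. Releasing.

Emit:
play_rows(
  steps=[0.7,0,0,0,0,0,0,0.7,0,0,0,0,0,0,0.7,0,0,0,0,0,0,0.7,0,0,0,0,0,0,0.7,0,0,-0.03,0,0,0,0.7,0,0,-0.08,0,0,0,0.8,0,0,-0.08,0,0,0,0.8,0,0,0,0,0,0],
)

```text
clock: 16.0
eef_pos: [0.491, 0.1265, 0.176]
tcp_rot: [[-0.293, 0.956, 0.012], [0.956, 0.293, 0.003], [-0.001, 0.012, -1.0]]
contact_force: [1.2, 1.4, 0.5]
grip_width: 0.0683
grasp_force: 0.0
```

Run:
```python
from h import *
from station import r
P=load();s=r.observe();p=P['far']
print(s['clock'],s['eef_pos'],s['grip_width'],rel(s,[*p[:2],.175],p[2]))
```

```text
16.0 [0.49097645 0.12653716 0.17602372] 0.06834863301396044 (array([-320. ,   16.9,    1.4]), np.float64(29.36))
```

Emit:
play_rows(
  steps=[0.8,-0.0711,0.0038,0,0,0,0,0.8,-0.0711,0.0038,0,0,0,0,0.8,-0.0711,0.0038,0,0,0,0,0.8,-0.0711,0.0038,0,0,0,0,0.8,-0.0711,0.0038,0,0,0,0,0.8,-0.0711,0.0038,0,0,0,0,0.8,-0.0711,0.0038,0,0,0,0,0.8,-0.0711,0.0038,0,0,0,0,0.8,-0.0711,0.0038,0,0,0,0,0.8,0,0,0,0,0,1,0.8,0,0,0,0,0,1,0.8,0,0,0,0,0,1,0.8,0,0,0,0,0,1,0.8,0,0,0,0,0,1,0.8,0,0,0,0,0,0.872,0.8,0,0,0,0,0,0,0.8,0,0,0,0,0,0],
)

```text
clock: 17.42
eef_pos: [0.5964, -0.1756, 0.1687]
tcp_rot: [[0.211, 0.977, -0.0], [0.977, -0.211, 0.0], [0.0, -0.0, -1.0]]
contact_force: [-0.3, 0.6, -0.3]
grip_width: 0.0684
grasp_force: 0.0
```

```bash
python3 chk.py far w6
python3 - <<'E'
from station import r
print(r.observe()['tcp_rot'],r.observe()['q'])
E
```

```text
17.4167 [ 0.59639521 -0.17559151  0.16871283] 0.06838329822535659 (array([  2.1,   4.2, 100.7]), np.float64(0.11))
[[362.5, 206.0], [358.7, 314.7], [291.9, 314.6], [289.7, 205.8]]
[[ 2.11397124e-01  9.77400241e-01 -1.57193005e-04]
 [ 9.77400254e-01 -2.11397121e-01  3.57355833e-05]
 [ 1.69781898e-06 -1.61194883e-04 -9.99999987e-01]] [-2.86292985e-01  4.49273376e-01  1.41086886e-02  1.13579253e+00
 -1.01099479e-05  1.49750751e+00]
```

Emit:
play_rows(
  steps=[0.8,0.0042,0.0084,0.04,0,0,0.02,0.8,0,0,0.06,0,0,0,0.8,0,0,0.06,0,0,0,0.8,0,0,0.038,0,0,0,0.8,0,0,0,0,0,0,0,0,0,0,0,0,0,0,0,0,0,0,0,0,0,0,0,0,0,0,0,0,0,0,0,0,0,0,0,0,0,0,0,0,0,0,0,0,0,0,0,0],
)

```text
clock: 18.38
eef_pos: [0.6029, -0.175, 0.0721]
tcp_rot: [[0.215, 0.977, 0.005], [0.977, -0.215, -0.001], [-0.0, 0.005, -1.0]]
contact_force: [1.2, -0.0, 6.3]
grip_width: 0.0355
grasp_force: 61.5
```

Run:
```python
from h import *
from station import r
P=load();s=r.observe();w=P['box'][2]
print(s['eef_pos'],rel(s,[*P['far'][:2],.07],P['far'][2]),rel(s,[*P['bays'][0],.183],w))
```

```text
[ 0.60293073 -0.1749895   0.0721472 ] (array([ 0.2, -2.1,  2.1]), np.float64(-0.1)) (array([ 199.8, -139.7, -111.6]), np.float64(-29.33))
```

Emit:
play_rows(
  steps=[0,0,0,-0.04,0,0,0,0,0,0,-0.062,0,0,0,0,0,0,-0.062,0,0,0,0,0,0,-0.062,0,0,0,0,0.03,-0.021,0,0,0,0,0,0.05,-0.035,0,0,0,0,0,0.065,-0.0455,0,0,0,0,0,0.065,-0.0455,0,0,0,0,0,0.065,-0.0455,0,0,0,0,0,0.065,-0.0455,0,0,0,0,0,0.04,-0.028,0,0,0,0,0,0.02,-0.0134,0,0,0,0,0,0,0,0,0,0,-1,0,0,0,0,0,0,-1,0,0,0,0,0,0,-1,0,0,0,0,0,0,-1,0,0,0,0,0,0,-1,0,0,0,0,0,0,-0.87,0,0,0,0,0,0,0,0,0,0,0,0,0,0],
)

```text
clock: 20.05
eef_pos: [0.507, 0.0504, 0.1825]
tcp_rot: [[-0.289, 0.957, -0.001], [0.957, 0.289, -0.0], [-0.0, -0.001, -1.0]]
contact_force: [0.2, -1.0, -5.1]
grip_width: 0.0354
grasp_force: 61.7
```

```bash
python3 go.py 0
```

```text
20.05 [0.50701034 0.05043653 0.18248478] 0.03542871252507388 [ 0.18465753 -0.98857165 -5.13355607] (array([ -0.6,   1.9, 108.5]), np.float64(-0.13))
```

Emit:
play_rows(
  steps=[0,-0.0008,0.0036,0.02,0,0,-0.026,0,0,0,0.02,0,0,0,0,0,0,0.02,0,0,0,0,0,0,0.016,0,0,0,0,0,0,0.016,0,0,0,0,0,0,0.02,0,0,0,0,0,0,0,0,0,0],
)

```text
clock: 20.63
eef_pos: [0.5072, 0.0508, 0.1244]
tcp_rot: [[-0.293, 0.956, -0.005], [0.956, 0.293, -0.001], [0.001, -0.005, -1.0]]
contact_force: [-1.3, -0.4, -4.5]
grip_width: 0.0357
grasp_force: 61.7
```

Emit:
play_rows(
  steps=[0,0,0,0.02,0,0,0,0,0,0,0.02,0,0,0,0,0,0,0.02,0,0,0,0,0,0,0.014,0,0,0,0,0,0,0.008,0,0,0,0,0,0,0,0,0,0,0,0,0,0,0,0,0],
)

```text
clock: 21.22
eef_pos: [0.5091, 0.0511, 0.0857]
tcp_rot: [[-0.294, 0.956, -0.001], [0.956, 0.294, -0.0], [0.0, -0.001, -1.0]]
contact_force: [-0.8, -0.5, -3.7]
grip_width: 0.0355
grasp_force: 61.4
```

Emit:
play_rows(
  steps=[0,0,0,0.004,0,0,0,0,0,0,0.004,0,0,0,0,0,0,0,0,0,0],
)

```text
clock: 21.47
eef_pos: [0.5095, 0.0511, 0.0821]
tcp_rot: [[-0.293, 0.956, 0.001], [0.956, 0.293, -0.0], [-0.0, 0.0, -1.0]]
contact_force: [-0.8, 0.1, -3.3]
grip_width: 0.035
grasp_force: 61.6
```

Emit:
play_rows(
  steps=[0,0,0,0.004,0,0,0,0,0,0,0.004,0,0,0,0,0,0,0,0,0,0],
)

```text
clock: 21.72
eef_pos: [0.5096, 0.0511, 0.0781]
tcp_rot: [[-0.294, 0.956, 0.001], [0.956, 0.294, 0.0], [-0.0, 0.001, -1.0]]
contact_force: [0.2, -0.3, -2.5]
grip_width: 0.0356
grasp_force: 61.8
```

Emit:
play_rows(
  steps=[0,0,0,0.002,0,0,0,0,0,0,0,0,0,0],
)

```text
clock: 21.88
eef_pos: [0.5097, 0.0511, 0.0781]
tcp_rot: [[-0.294, 0.956, 0.001], [0.956, 0.294, 0.0], [-0.0, 0.001, -1.0]]
contact_force: [-2.5, -0.2, 4.1]
grip_width: 0.0354
grasp_force: 62.6
```

Landed. Release, lift clear, and back off for a final look.

Emit:
play_rows(
  steps=[0.7,0,0,0,0,0,0,0.7,0,0,0,0,0,0,0.7,0,0,0,0,0,0,0.7,0,0,0,0,0,0,0.7,0,0,-0.03,0,0,0,0.7,0,0,-0.07,0,0,0,0.7,0,0,-0.08,0,0,0,0.7,0,0,-0.06,0,0,0,0.7,0,-0.07,0,0,0,0,0.7,0,-0.07,0,0,0,0,0.7,0,-0.07,0,0,0,0,0.7,0,-0.07,0,0,0,0,0.7,0,0,0,0,0,0,0.7,0,0,0,0,0,0],
)

```text
clock: 23.05
eef_pos: [0.3737, 0.0097, 0.1971]
tcp_rot: [[-0.293, 0.956, 0.0], [0.956, 0.293, 0.0], [0.0, 0.0, -1.0]]
contact_force: [0.6, 0.5, 0.6]
grip_width: 0.06
grasp_force: 0.0
```

Run:
```python
from station import r
import cv2
a=r.grab_frame('scene')['frame'];b=r.grab_frame('top')['frame']
a=cv2.resize(a[80:320,130:470],(400,282));b=cv2.resize(b[130:370,100:520],(400,229))
b=cv2.copyMakeBorder(b,0,53,0,0,cv2.BORDER_CONSTANT)
cv2.imwrite('pics/end.png',cv2.resize(cv2.hconcat([a,b]),(800,282)))
print(r.observe()['eef_pos'],r.observe()['clock'])
```

```text
[0.3766431  0.01005954 0.19747836] 23.15
```

View pics/end.png

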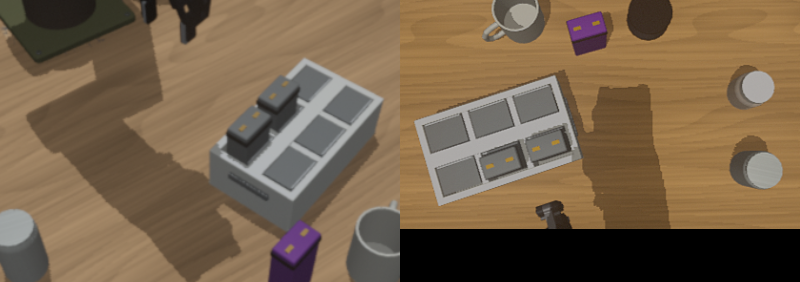

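Both packs stand upright and home in bays 0 and 1, at (547,146) and (503,161) in the right half. The other flaps are closed and the tin and jar haven't moved.

```bash
python3 -c "
from station import r
print(r.sign_off())"
```

```text
the job is handed in; nothing more can be done
None
```

The job is handed in: bays 0 and 1 were the empty ones, and both tall packs now stand upright and fully down in them, with the tin and jar unmoved, in about 23 s of robot time.

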